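Swap the part in the inspection corner and hold the new one against both fences

ROBOT

A 6-joint arm with a two-finger parallel gripper is mounted at the origin on the work surface. World frame = base frame: x ahead of the robot, y to its left, z up, the work surface at z = 0. Lengths are in m, angles in rad, forces in N, time in s.
With the tool pointing down it reaches from about 0.35 to 0.725 m from the base axis. Payload 6 kg.
Tool frame: the origin (TCP) lies at the very end of the fingers, on their centre line; the grasp point (between the pads) lies 19 mm behind it; z points along the fingers, y is the direction in which the jaws open and shut (so a half turn about z gives the same grasp; the last joint's range is limited). The gripper opens to 85 mm and grips with 20 to 120 N. Pads are 22 mm wide; open, the fingers measure 114 mm over their backs; the gripper's body (76 mm by 85 mm) begins 54 mm behind the grasp point. The pads swing forward as they close: fully open they stand 13 mm farther back than shut.
Start: joints at [-0.951, 0.04, 0.085, 0, -1.615, -0.334], TCP at [0.169, -0.576, 0.231] pointing down, gripper open.
Joint ranges: [-2.56, 2.56], [-1.29, 2.01], [-1.08, 1.49], [-3.29, 1.98], [-2.81, -0.18], [-2.99, 2.99]. Speed limits (rad/s): [2.57, 2.57, 3.01, 3.14, 3.14, 3.14].

INTERFACE

Orientations are given as a rotation vector (axis times angle).
In Python, from plant import arm gives the robot as it stands. The module is installed in compiled form; this text tells all that it offers.
- The arm moves only by the shell command python3 -m crank 'ROWS' [FORCE]. ROWS is JSON, a list of rows, each a list of 7 numbers: the shift along the world's x, y, z in m, then the turn, a rotation vector about the world's x, y, z in rad, then the opening, from 0 (shut) to 1 (fully open). In form: [[x, y, z, ax, ay, az, claw], ...]. A call has 1 to 12 rows; each row is the pose to reach, as a shift and turn from the pose measured when the call began; what a row does not reach only later rows make up. A row lasts 1/8 s, in which the tool goes at most 62.5 mm and 10.7 degrees, less where a joint would pass 70% of its speed; a pose out of reach is approached as far as the arm can. A call with a gripper value outside its range is refused whole. The fingers move at their own pace and stop on an object; FORCE is the grip in N (left out, the last holds). Time passes only in rows, so rows that repeat a pose let the fingers close. It gives the time, the measured TCP pose, the force and the opening at its end, in the units of the state.
- arm.get_obs(): the state, without advancing time (a new reading comes with each control period).
- arm.grab_frame(name): name is "side" or "top" or "wrist"; returns (picture, depth): 384x512x3 uint8, blue, green, red; 384x512 float32, m along the optical axis (not along the pixel's ray), 0 where there is no reading.
- arm.calibration(name): a dict with "intrinsics" (3x3 intrinsics, pixels), "rvec" (rotation vector, rad) and "tvec" (3), from world to camera coordinates, as OpenCV has them. Camera axes: x right, y down, z forward; pixel columns grow to the right and rows downward; lengths in m; the calibration is good to about 2 mm. A picture is of the moment at which its call begins: read the wrist's pose just before it. calibration takes no time and is no camera call; for the wrist camera it gives the pose at the moment of the call.
- arm.finish_job(): hands the job in, once; it reports no verdict.
The state is a dict: "time": time; "joints": joint angles; "joint_velocities": joint speeds; "joint_efforts": joint torques, N m; "eef_pos": TCP position; "tcp_rot": TCP orientation; "force": force on the tool from outside, world axes, zero at the start; "ft_torque": the same for the moment, N m; "grip_width": finger opening in m.
Only numpy, scipy, OpenCV 4.12 (cv2) and the standard library are available. Lean on these libraries where they do the work, as an engineer would, in place of code of your own. Each camera call takes 0.05 s, during which the arm holds its last target.

TASK

The finished copper-wound rotor is in the way in the fenced corner of the steel inspection plate: lift it out and leave it standing upright in the green tray. Then put the aluminium block flat on the plate with its brass connector pointing away from the blue fence, and press it squarely into the corner so that it bears on the blue and the yellow fence at once. Finish while still holding it pressed there - do not let go - and leave the other things on the bench where they are.

Things in the scene. Friction and masses are not known exactly. Their poses are not given: they have to be found in the camera images.
- fixture: fixed, smooth, slippery dark steel plate (as are its fences), 160 x 160 x 12 mm, origin at the centre of its underside on the bench, z up; +x points away from the robot within 20 degrees. Blue fence along y at its +x side, yellow fence along x at its +y side, with a small gap where they would meet; inner faces at plate x = +50 mm (blue) and y = +50 mm (yellow)
- corner (a point): the point on the top of the plate where the planes of the two inner fence faces meet, 12 mm above the bench; axes as those of the plate: blue fence face is its plane x = 0, yellow fence face its plane y = 0, the free plate lies to -x and -y
- fence_far: blue fence: rigid bar fixed on the plate, 14 x 100 mm, 16 mm high above the plate, from y = -62 to +38 mm; origin is not on the bar but at the centre of the plate's top, axes as the plate's
- fence_left: yellow fence: rigid bar fixed on the plate, 100 x 14 mm, 16 mm high above the plate, from x = -62 to +38 mm; origin is not on the bar but at the centre of the plate's top, axes as the plate's
- block_center (a point): centre (31 mm above the underside) of the loose aluminium block, 0.2 to 0.45 kg, upright on the bench. Foot 70 (x) x 50 (y) x 20 mm high; a centred square boss 28 x 28 mm, from 20 to 62 mm, to grip. z up, x along the 70 mm; the brass connector is on the -x end. Seated, its axes are the plate's and this point is 35 mm from the blue and 25 mm from the yellow face
- block: the same aluminium block, origin at the centre of its underside, same axes
- block_port (a point): outer end of the block's brass connector (10 to 14 mm in diameter, sticks out 12 mm), 47 mm from the block's centre along its -x axis, 10 mm above its underside
- rotor_center (a point): centre (half-way up, 33 mm above its underside) of the loose copper-wound rotor, about 0.18 kg, standing on the plate near the corner: a drum 56 mm in diameter and 22 mm high, with a steel shaft 12 mm in diameter rising from 22 to 66 mm on its axis, to grip it by; z up along the shaft
- rotor: the same rotor, origin at the centre of its underside
- tray_in (a point): centre of the inner floor (4 mm thick; this point is 5 mm above the bench) of the fixed open green tray, 130 x 130 x 35 mm outside, walls 4 mm, x and y along its sides
- loupe_mid (a point): bystander, to be left alone: black waisted eyepiece loupe, 36 mm in diameter, 36 mm tall, upright; this point is near its middle, half-way up
- brush_mid (a point): bystander, to be left alone: flat wooden-handled brush lying down, about 190 x 60 x 14 mm; x points from handle to bristle end; this point is near its middle, half-way up
- jar_mid (a point): bystander, to be left alone: amber jar with black cap, 52 mm in diameter, 70 mm tall; this point is near its middle, half-way up
- driver_mid (a point): bystander, to be left alone: screwdriver lying down, 150 mm long, along its x axis; this point is near its middle, half-way up
- pcb_mid (a point): bystander, to be left alone: small green circuit board, 50 x 22 x 4 mm, lying flat; this point is near its middle, half-way up
- cup_mid (a point): bystander, to be left alone: open blue cup, 60 mm across the rim, 55 mm tall, upright; this point is near its middle, half-way up
There are look-alikes about, which are no part of the job. Of the things that look like the part that bears tray_in, the smaller one is meant.

How it is judged:
On the way:
1. the rotor stands upright in the green tray, let go and at rest (x of rotor_center in the frame of tray_in between -0.042 and 0.042 m and y of rotor_center in the frame of tray_in between -0.042 and 0.042 m and z of rotor_center in the frame of tray_in between 0.027 and 0.039 m and angle between rotor's own z axis and vertical below 0.2 rad and linear speed of rotor below 0.03 m/s and contact force between rotor and the arm below 0.05 N and contact force between rotor and the fingers below 0.05 N), for 0.2 s.
At the end, for the whole second after the job is handed in: Rotor upright (0.2 rad) on the tray floor, untouched. Block flat on the plate, square within 0.05 rad, connector away from the blue fence, within 3 mm of home against both fences, pressing each with over 1 N, still held by the fingers (over 1 N), at rest (all of step 1 and contact force between block and fence_far above 1 N and contact force between block and fence_left above 1 N and contact force between block and the fingers above 1 N and x of block_center in the frame of corner between -0.038 and -0.032 m and y of block_center in the frame of corner between -0.028 and -0.022 m and z of block_center in the frame of corner between 0.028 and 0.034 m and angle between block's own z axis and vertical below 0.06 rad and angle between the x axis of block and the x axis of fixture, either way round below 0.05 rad and x of block_port in the frame of corner below -0.07 m and linear speed of block below 0.01 m/s); the arm keeps its last pose, push and grip.
It fails at once if a bystander (loupe, brush, jar, screwdriver, circuit board or cup) is shifted by more than 30 mm (distance of any of loupe_mid, brush_mid, jar_mid, driver_mid, pcb_mid, cup_mid from where it was at the start of the episode above 0.03 m).
It also fails if it takes over 64 s, if anything falls off the work surface, if the arm or the gripper's body presses on something with over 40 N, if the wrist force passes 120 N, or if a joint passes its speed limit or range.

## Working session

There is one attempt and no reset: what is moved stays moved. The work goes in short steps, Python scripts to look and compute and a shell command to move; the robot and the scene stay as the last step left them, time stands still between calls to the robot, and variables do not carry over. Pictures are saved under pics/ and viewed, and the job is handed in when it is done.

```bash
mkdir -p pics; ls
cat > h.py <<'E'
import numpy as np, cv2
from plant import arm
def shot(n,fn):
    c=arm.calibration(n); im,d=arm.grab_frame(n)
    cv2.imwrite('pics/'+fn+'.png',im); np.savez('pics/'+fn+'.npz',im=im,d=d,K=c['intrinsics'],r=c['rvec'],t=c['tvec'])
    return im,d,c
def load(fn):
    return np.load('pics/'+fn+'.npz')
def cloud(z):
    d=z['d'];K=np.array(z['K']);R=cv2.Rodrigues(np.array(z['r'],float))[0];t=np.array(z['t']).ravel()
    v,u=np.mgrid[:d.shape[0],:d.shape[1]]
    P=np.stack([(u-K[0,2])/K[0,0]*d,(v-K[1,2])/K[1,1]*d,d],-1)
    W=(P-t)@R
    W[d<=0]=np.nan
    return W
def obs():
    o=arm.get_obs()
    for k in ['time','joints','eef_pos','tcp_rot','force','ft_torque','grip_width']: print(k,np.round(o[k],4))
E
python3 - <<'E'
from h import *
obs()
for n in ['side','top','wrist']: shot(n,n+'0')
E
```

```text
pics
time 0.0
joints [-9.5130e-01  4.0800e-02  8.3800e-02 -5.0000e-04 -1.6155e+00 -3.3370e-01]
eef_pos [ 0.1691 -0.5753  0.2303]
tcp_rot [ 4.4740e-01 -3.1092e+00 -2.7000e-03]
force [-0.8404  0.1939 -1.2608]
ft_torque [ 0.0507  0.0008 -0.0083]
grip_width 0.0856
```

View pics/top0.png

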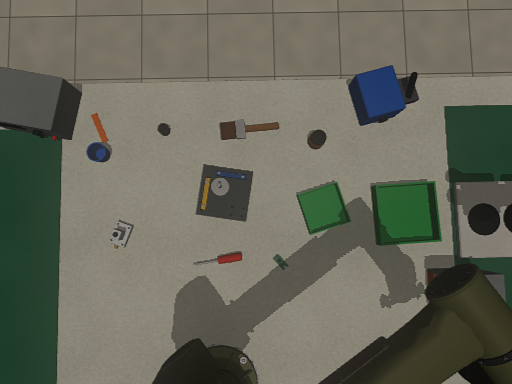

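View pics/side0.png

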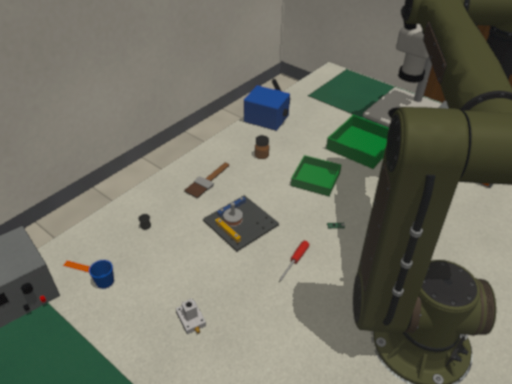

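View pics/wrist0.png

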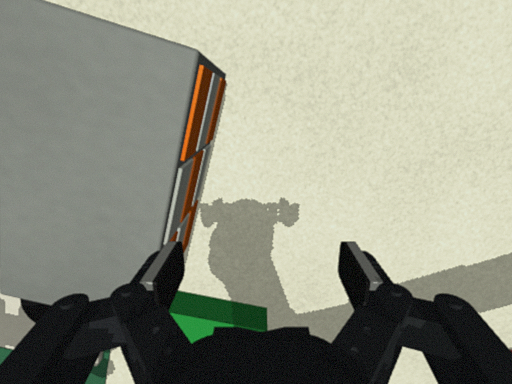

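The top view shows up as +x and left as +y.
- Tray candidates: green trays at (323,208) (smaller) and (406,213) (larger, rejected).
- Block: one candidate, (121,234).
- Rotor: one candidate, (220,187), on the plate at (225,192).

Next I'll check these in close crops.

Run:
```python
from h import *
z=load('top0'); W=cloud(z)
im=z['im']
a=cv2.resize(im[155:260,90:260],None,fx=4.7,fy=4.7,interpolation=cv2.INTER_CUBIC)
cv2.imwrite('pics/c_top.png',a)
s=load('side0')['im'];cv2.imwrite('pics/c_side.png',cv2.resize(s[190:345,165:335],None,fx=3.8,fy=3.8,interpolation=cv2.INTER_CUBIC))
for n,(u,v) in dict(rotor=(220,187),tray=(323,208),big=(406,213),block=(121,234),plate=(225,205),bench=(270,190),loupe=(164,129),jar=(317,139),cup=(98,152),pcb=(280,261),drv=(230,258),brush=(240,129)).items(): print(n,np.round(W[v,u],4))
# tray: green hue mask
hsv=cv2.cvtColor(im,cv2.COLOR_BGR2HSV)
m=(abs(hsv[...,0].astype(int)-60)<15)&(hsv[...,1]>120)
m[:, :290]=0; m[:,362:]=0;m[250:]=0;m[:175]=0
p=W[m&np.isfinite(W[...,2])]
r=p[p[:,2]>0.028]; print(len(p),len(r)); b=cv2.minAreaRect(r[:,:2].astype(np.float32)); print('tray rim',b, 'floor z',np.median(p[p[:,2]<0.015,2]))
# plate region
reg=np.zeros(m.shape,bool);reg[155:230,185:262]=1
p=W[reg&(W[...,2]>0.008)&(W[...,2]<0.05)]
b=cv2.minAreaRect(p[:,:2].astype(np.float32));print('plate',b,len(p))
mb=reg&(abs(hsv[...,0].astype(int)-112)<12)&(hsv[...,1]>130);print('blue',mb.sum(),np.median(W[mb],0),cv2.minAreaRect(W[mb][:,:2].astype(np.float32)))
my=reg&(abs(hsv[...,0].astype(int)-23)<8)&(hsv[...,1]>130);print('yel',my.sum(),np.median(W[my],0),cv2.minAreaRect(W[my][:,:2].astype(np.float32)))
```

```text
rotor [ 0.5954 -0.0119  0.045 ]
tray [ 0.5254 -0.3329  0.0072]
big [ 0.5038 -0.5957  0.0052]
block [0.4591 0.2878 0.0505]
plate [ 0.5415 -0.0242  0.0138]
bench [ 0.5874 -0.1677 -0.0061]
loupe [0.7827 0.1614 0.0345]
jar [ 0.7328 -0.3104  0.0711]
cup [0.7202 0.3786 0.0041]
pcb [ 0.3631 -0.1924  0.0055]
drv [ 0.3778 -0.0377  0.0257]
brush [ 0.784  -0.0759  0.0105]
1390 112
tray rim ((0.5252244472503662, -0.3297886848449707), (0.12675230205059052, 0.12823092937469482), 17.160545349121094) floor z 0.002814755688198993
plate ((0.5816938281059265, -0.021244503557682037), (0.15979695320129395, 0.16006764769554138), 80.4010009765625) 2311
blue 10 [ 0.63103626 -0.03754691  0.02647966] ((0.6347990036010742, -0.041275184601545334), (0.08514795452356339, 0.010009156540036201), 78.54735565185547)
yel 143 [0.57944389 0.03636409 0.02623683] ((0.5784404873847961, 0.036598481237888336), (0.014296351931989193, 0.09801371395587921), 79.98062133789062)
```

View pics/c_top.png

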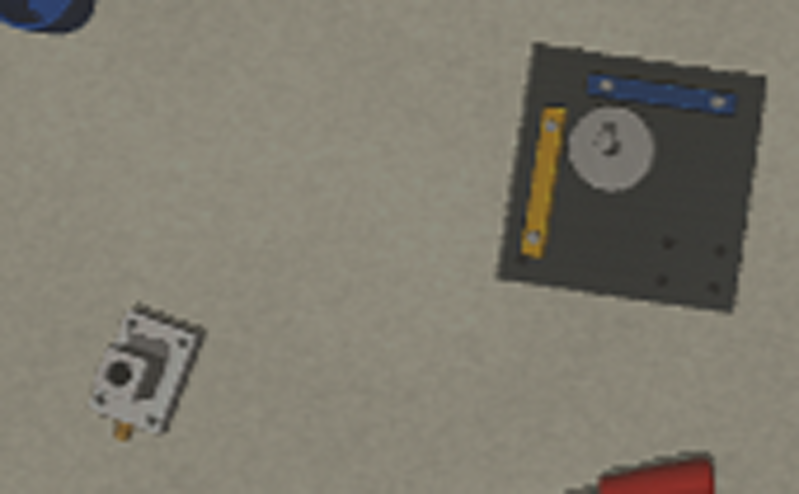

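View pics/c_side.png

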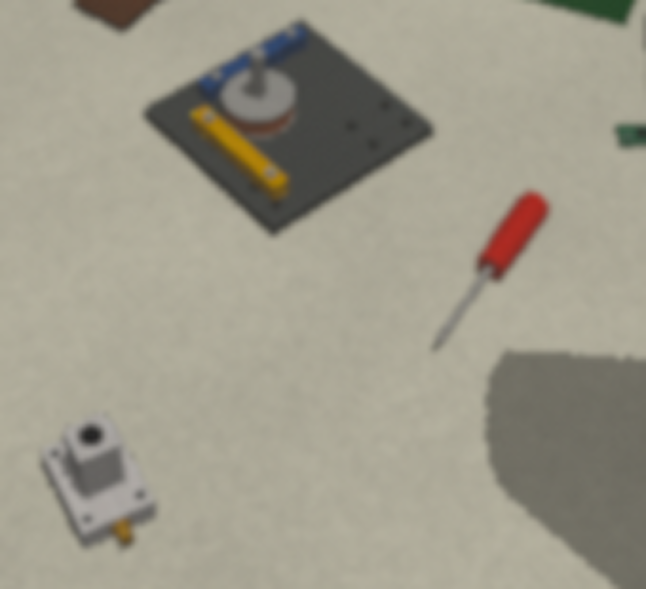

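The crops confirm it. The rotor, with a pale drum top and shaft, sits in the blue/yellow corner. The block lies with its brass connector toward the robot at crop (122,430), so it only needs about +11° of yaw. The smaller tray measures 127 mm square. Next I move over the plate to look closer.

```bash
python3 -m crank '[[0.38,0.555,0.04,0,0,-0.46,1],[0.38,0.555,0.04,0,0,-0.46,1],[0.38,0.555,0.04,0,0,-0.46,1],[0.38,0.555,0.04,0,0,-0.46,1],[0.38,0.555,0.04,0,0,-0.46,1],[0.38,0.555,0.04,0,0,-0.46,1],[0.38,0.555,0.04,0,0,-0.46,1],[0.38,0.555,0.04,0,0,-0.46,1],[0.38,0.555,0.04,0,0,-0.46,1],[0.38,0.555,0.04,0,0,-0.46,1],[0.38,0.555,0.04,0,0,-0.46,1],[0.38,0.555,0.04,0,0,-0.46,1]]' 60
python3 - <<'E'
from h import *
obs(); shot('wrist','w1')
E
```

```text
time: 1.65
eef_pos: [0.5502, -0.0172, 0.2686]
tcp_rot: [-0.267, -3.127, -0.001]
force: [-0.8, -0.2, -0.8]
grip_width: 0.0854
time 1.65
joints [ 0.3323 -0.0812  0.0339 -0.0022 -1.6884 -2.0735]
eef_pos [ 0.5502 -0.0172  0.2686]
tcp_rot [-2.667e-01 -3.127e+00 -1.500e-03]
force [-0.7634 -0.173  -0.8372]
ft_torque [-0.1143  0.0966  0.0113]
grip_width 0.0854
```

View pics/w1.png

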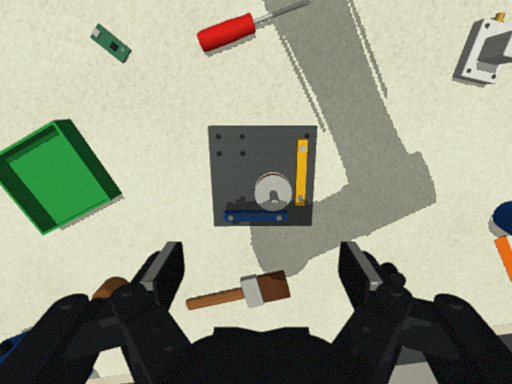

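The wrist view shows the plate at (263,175), rotor at (272,190), yellow fence at (301,172), blue fence at (255,216), small tray at (60,177) and block at (485,50). Now measuring.

```bash
cat > m.py <<'E'
from h import *
import sys
fn=sys.argv[1]
z=load(fn); W=cloud(z); im=z['im']; hsv=cv2.cvtColor(im,cv2.COLOR_BGR2HSV).astype(int)
H,S,V=hsv[...,0],hsv[...,1],hsv[...,2]
near=(W[...,0]>.47)&(W[...,0]<.69)&(W[...,1]>-.13)&(W[...,1]<.10)
def f(n,m):
    p=W[m]; p=p[np.isfinite(p[:,2])]
    if len(p)<5: print(n,len(p));return
    b=cv2.minAreaRect(p[:,:2].astype(np.float32)); print(n,len(p),'med',np.round(np.median(p,0),4),'rect c',np.round(b[0],4),'sz',np.round(b[1],4),'ang',round(b[2],2))
f('plate',near&(W[...,2]>.008)&(W[...,2]<.016)&(S<60)&(V<90))
f('blue',near&(H>100)&(H<125)&(S>110)&(W[...,2]>.02))
f('yel',near&(H>15)&(H<32)&(S>120)&(W[...,2]>.02))
f('drumtop',near&(W[...,2]>.030)&(W[...,2]<.038))
f('shaft',near&(W[...,2]>.045)&(W[...,2]<.1))
f('trayrim',(H>45)&(H<75)&(S>120)&(W[...,2]>.028)&(W[...,2]<.045)&(W[...,1]>-.45)&(W[...,0]>.42))
bl=(W[...,0]>.38)&(W[...,0]<.55)&(W[...,1]>.2)&(W[...,1]<.38)
f('foot',bl&(W[...,2]>.015)&(W[...,2]<.025)&(S<60))
f('footall',bl&(W[...,2]>.012)&(W[...,2]<.07)&(S<60))
f('bosstop',bl&(W[...,2]>.056)&(W[...,2]<.07))
f('brass',bl&(H>10)&(H<30)&(S>110)&(W[...,2]>.003))
bm=near&(abs(W[...,2])<.004);print('benchz',np.median(W[...,2][(abs(W[...,2])<.01)]))
E
python3 m.py w1; python3 m.py top0
```

```text
plate 7389 med [ 0.5555 -0.0306  0.0111] rect c [ 0.5802 -0.0184] sz [0.1581 0.1588] ang 80.45
blue 1847 med [ 0.5469 -0.0246  0.3402] rect c [ 0.5858 -0.0226] sz [0.1461 0.1137] ang 80.14
yel 750 med [0.5644 0.0373 0.0272] rect c [ 0.5762 -0.0147] sz [0.1408 0.0984] ang 89.78
drumtop 965 med [ 0.595  -0.0055  0.0331] rect c [ 0.6021 -0.0028] sz [0.0665 0.1563] ang 36.6
shaft 121 med [ 0.5948 -0.0067  0.0755] rect c [ 0.5977 -0.0067] sz [0.0112 0.0112] ang 45.97
trayrim 1279 med [ 0.527  -0.3011  0.0335] rect c [ 0.5944 -0.1019] sz [0.6172 0.176 ] ang 72.84
foot 1513 med [0.4614 0.2945 0.0188] rect c [0.4572 0.3041] sz [0.0516 0.0703] ang 68.74
footall 2427 med [0.4587 0.293  0.0195] rect c [0.4572 0.3041] sz [0.0516 0.0704] ang 68.69
bosstop 203 med [0.4586 0.2929 0.06  ] rect c [0.4566 0.2919] sz [0.0307 0.0141] ang 8.06
brass 65 med [0.418  0.3181 0.0133] rect c [0.4184 0.3191] sz [0.0086 0.0108] ang 61.19
benchz -0.0008119824123080696
plate 1695 med [ 0.5668 -0.0349  0.0111] rect c [ 0.5817 -0.0218] sz [0.1588 0.1599] ang 80.6
blue 93 med [ 0.6352 -0.0423  0.0265] rect c [ 0.6356 -0.0423] sz [0.0958 0.0121] ang 79.88
yel 136 med [0.5795 0.0366 0.0264] rect c [0.5784 0.0366] sz [0.0143 0.098 ] ang 79.98
drumtop 226 med [ 0.5996 -0.0064  0.0329] rect c [ 0.6036 -0.0023] sz [0.0664 0.1607] ang 36.07
shaft 18 med [ 0.5984 -0.0092  0.0761] rect c [ 0.5993 -0.0099] sz [0.0089 0.0099] ang 86.69
trayrim 112 med [ 0.5211 -0.3186  0.0343] rect c [ 0.5252 -0.3298] sz [0.1268 0.1282] ang 17.16
foot 232 med [0.4614 0.2955 0.0184] rect c [0.4595 0.3022] sz [0.05   0.0707] ang 68.12
footall 388 med [0.46   0.2963 0.0197] rect c [0.4596 0.3022] sz [0.0502 0.0706] ang 67.7
bosstop 93 med [0.4598 0.3016 0.0609] rect c [0.4593 0.3024] sz [0.0284 0.028 ] ang 69.46
brass 9 med [0.4218 0.3165 0.0136] rect c [0.4205 0.3157] sz [0.006  0.0099] ang 76.13
benchz -0.0008173521700686065
```

```bash
python3 -m crank '[[0.048,0.009,-0.06,0,0,0,1],[0.048,0.009,-0.12,0,0,0,1],[0.048,0.009,-0.17,0,0,0,1],[0.048,0.009,-0.21,0,0,0,1],[0.048,0.009,-0.2236,0,0,0,1],[0.048,0.009,-0.2236,0,0,0,1],[0.048,0.009,-0.2236,0,0,0,0],[0.048,0.009,-0.2236,0,0,0,0],[0.048,0.009,-0.2236,0,0,0,0],[0.048,0.009,-0.2236,0,0,0,0],[0.048,0.009,-0.2236,0,0,0,0],[0.048,0.009,-0.2236,0,0,0,0]]' 60
python3 - <<'E'
from h import *
shot('wrist','w2');shot('side','s2')
E
```

```text
time: 3.2
eef_pos: [0.5978, -0.0098, 0.0461]
tcp_rot: [-0.269, -3.128, -0.001]
force: [-0.8, 0.3, 3.1]
grip_width: 0.01
```

View pics/w2.png

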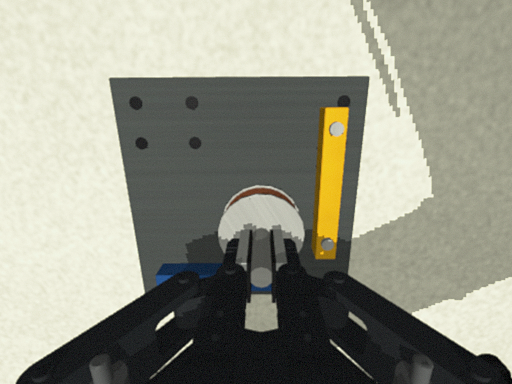

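The jaws are closed on the shaft (10 mm). Lifting and carrying it to the tray.

```bash
python3 -m crank '[[0,0,0.03,0,0,0,0],[0,0,0.07,0,0,0,0],[0,0,0.11,0,0,0,0],[-0.006,-0.03,0.12,0,0,0,0],[-0.016,-0.075,0.12,0,0,0,0],[-0.028,-0.125,0.12,0,0,0,0],[-0.039,-0.175,0.12,0,0,0,0],[-0.051,-0.225,0.12,0,0,0,0],[-0.062,-0.275,0.12,0,0,0,0],[-0.069,-0.305,0.12,0,0,0,0],[-0.072,-0.319,0.12,0,0,0,0],[-0.072,-0.319,0.12,0,0,0,0]]' 60
python3 - <<'E'
from h import *
shot('wrist','w3');shot('side','s3'); obs()
a=load('w3')['im'];b=load('s3')['im'];cv2.imwrite('pics/c3.png',np.hstack([cv2.resize(a,(400,300)),cv2.resize(b[100:340,200:460],(400,300))]))
E
```

```text
time: 4.8
eef_pos: [0.5254, -0.3291, 0.1651]
tcp_rot: [-0.271, -3.127, -0.002]
force: [0.1, 0.7, -1.8]
grip_width: 0.0104
time 4.9
joints [-2.3570e-01  9.7300e-02  2.6100e-02 -9.0000e-04 -1.5019e+00 -1.5060e+00]
eef_pos [ 0.526  -0.3281  0.1657]
tcp_rot [-2.6800e-01 -3.1279e+00 -1.9000e-03]
force [ 0.2564 -0.3176 -1.072 ]
ft_torque [ 0.0267 -0.0074 -0.0311]
grip_width 0.0099
```

View pics/c3.png

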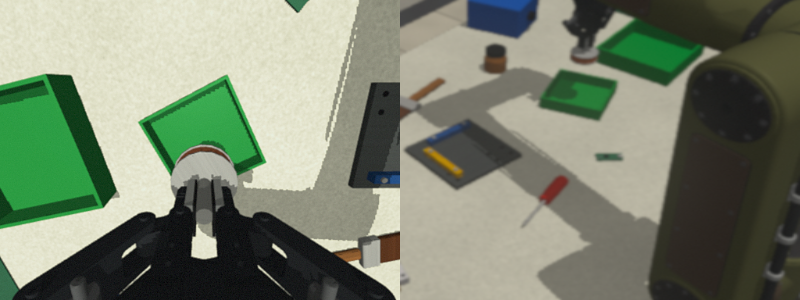

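The rotor hangs upright over the smaller tray. I'll check the tray centre from this view.

Run:
```python
from h import *
for fn in ['w1','w3','s3']:
    z=load(fn);W=cloud(z);h=cv2.cvtColor(z['im'],cv2.COLOR_BGR2HSV).astype(int)
    m=(h[...,0]>45)&(h[...,0]<75)&(h[...,1]>120)&(W[...,2]>.029)&(W[...,2]<.04)&(W[...,1]>-.45)&(W[...,1]<-.2)&(W[...,0]>.42)&(W[...,0]<.65)
    print(fn,m.sum(),cv2.minAreaRect(W[m][:,:2].astype(np.float32)))
```

```text
w1 1172 ((0.5248238444328308, -0.32754433155059814), (0.12920249998569489, 0.13166074454784393), 17.070953369140625)
w3 1416 ((0.5248433947563171, -0.3277660608291626), (0.12957847118377686, 0.1289663463830948), 17.024951934814453)
s3 125 ((0.5228962302207947, -0.3228644132614136), (0.12568260729312897, 0.12647093832492828), 16.513710021972656)
```

```bash
python3 -m crank '[[0,0,-0.04,0,0,0,0],[0,0,-0.08,0,0,0,0],[0,0,-0.11,0,0,0,0],[0,0,-0.12,0,0,0,0],[0,0,-0.124,0,0,0,0],[0,0,-0.126,0,0,0,0],[0,0,-0.127,0,0,0,0],[0,0,-0.127,0,0,0,0]]' 60
```

```text
time: 5.9
eef_pos: [0.5262, -0.3282, 0.0393]
tcp_rot: [-0.268, -3.129, -0.002]
force: [-0.1, 0.3, -1.3]
grip_width: 0.0103
```

```bash
python3 -m crank '[[0,0,-0.001,0,0,0,0],[0,0,-0.0015,0,0,0,0],[0,0,-0.0015,0,0,0,0.5],[0,0,-0.0015,0,0,0,1],[0,0,-0.0015,0,0,0,1],[0,0,-0.0015,0,0,0,1],[0,0,-0.0015,0,0,0,1]]' 60
python3 - <<'E'
from h import *
shot('wrist','w4'); obs()
E
```

```text
time: 6.78
eef_pos: [0.5263, -0.3282, 0.0379]
tcp_rot: [-0.268, -3.129, -0.002]
force: [-0.0, 0.1, 0.1]
grip_width: 0.0853
time 6.825
joints [-2.3570e-01  1.5690e-01 -1.4530e-01 -8.0000e-04 -1.2700e+00 -1.5058e+00]
eef_pos [ 0.5263 -0.3282  0.0378]
tcp_rot [-2.681e-01 -3.129e+00 -1.600e-03]
force [-0.3902 -0.2996 -0.2529]
ft_torque [-0.0471 -0.0371  0.0148]
grip_width 0.0853
```

View pics/w4.png

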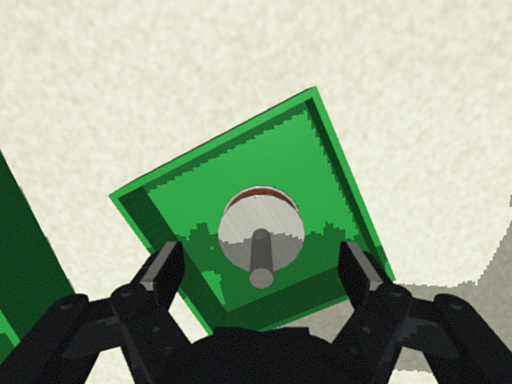

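The rotor stands upright in the tray at (262,232), released. Now up and across to the block, turning half round to keep joint 6 well inside its range.

```bash
python3 -m crank '[[0,0,0.05,0,0,0,1],[0,0,0.11,0,0,0,1],[0,0,0.17,0,0,0,1],[-0.005,0.06,0.2,0,0,0.18,1],[-0.01,0.12,0.21,0,0,0.36,1],[-0.015,0.18,0.21,0,0,0.54,1],[-0.02,0.24,0.21,0,0,0.72,1],[-0.025,0.30,0.21,0,0,0.9,1],[-0.03,0.36,0.21,0,0,1.08,1],[-0.04,0.42,0.21,0,0,1.26,1],[-0.05,0.48,0.21,0,0,1.44,1],[-0.06,0.54,0.21,0,0,1.62,1]]' 60
python3 - <<'E'
from h import *
obs()
E
```

```text
time: 8.32
eef_pos: [0.4655, 0.2137, 0.2482]
tcp_rot: [2.089, -2.346, 0.0]
force: [0.8, 0.7, -0.1]
grip_width: 0.0857
time 8.325
joints [ 8.2420e-01 -1.9130e-01 -1.0320e-01  1.0000e-04 -1.6595e+00 -9.3970e-01]
eef_pos [0.4655 0.2137 0.2482]
tcp_rot [ 2.0890e+00 -2.3456e+00  3.0000e-04]
force [ 0.8063  0.7115 -0.062 ]
ft_torque [ 0.0301 -0.1618 -0.008 ]
grip_width 0.0857
```

```bash
python3 -m crank '[[-0.006,0.05,0,0,0,0.18,1],[-0.006,0.089,0,0,0,0.36,1],[-0.006,0.089,0,0,0,0.54,1],[-0.006,0.089,0,0,0,0.72,1],[-0.006,0.089,0,0,0,0.9,1],[-0.006,0.089,0,0,0,1.08,1],[-0.006,0.089,0,0,0,1.26,1],[-0.006,0.089,0,0,0,1.32,1],[-0.006,0.089,0,0,0,1.32,1]]' 60
python3 - <<'E'
from h import *
shot('wrist','w5');shot('top','t5');shot('side','s5'); obs()
E
python3 m.py w5; python3 m.py t5;python3 m.py s5
```

```text
time: 9.45
eef_pos: [0.4595, 0.3027, 0.2483]
tcp_rot: [3.089, -0.573, 0.001]
force: [-1.0, 0.7, 1.2]
grip_width: 0.0854
time 9.6
joints [ 9.4800e-01 -8.9600e-02 -1.2000e-02  6.0000e-04 -1.6485e+00  2.5530e-01]
eef_pos [0.4595 0.3027 0.2483]
tcp_rot [ 3.0884e+00 -5.7400e-01  8.0000e-04]
force [ 0.9953  0.0937 -0.084 ]
ft_torque [-0.0253  0.0465  0.0206]
grip_width 0.0852
plate 4002 med [0.5282 0.0074 0.0113] rect c [0.5368 0.0085] sz [0.123  0.0653] ang 79.73
blue 0
yel 520 med [0.5504 0.0478 0.0269] rect c [0.5494 0.0451] sz [0.0156 0.0409] ang 80.44
drumtop 32 med [0.5405 0.0466 0.0307] rect c [0.5407 0.0463] sz [0.0075 0.007 ] ang 80.11
shaft 0
trayrim 0
foot 1120 med [0.4702 0.3013 0.0191] rect c [0.4585 0.3052] sz [0.0492 0.0696] ang 68.42
footall 1720 med [0.4655 0.3032 0.0196] rect c [0.4571 0.3054] sz [0.0492 0.0728] ang 67.87
bosstop 488 med [0.4594 0.3053 0.0611] rect c [0.4587 0.3053] sz [0.0277 0.0279] ang 68.17
brass 318 med [0.4677 0.3126 0.3218] rect c [0.4465 0.3091] sz [0.1466 0.0687] ang 68.86
benchz -0.0006073001325293477
plate 1909 med [ 0.5751 -0.0249  0.0111] rec
[... 794 characters left out ...]
008691567287982594
plate 986 med [ 0.5409 -0.0098  0.012 ] rect c [ 0.5574 -0.014 ] sz [0.1618 0.1127] ang 79.5
blue 0
yel 144 med [0.5724 0.0426 0.0271] rect c [0.5723 0.0419] sz [0.017  0.0864] ang 77.97
drumtop 16 med [0.5713 0.0404 0.0315] rect c [0.5769 0.0393] sz [0.0097 0.0735] ang 79.34
shaft 0
trayrim 0
foot 326 med [0.4447 0.3148 0.02  ] rect c [0.4593 0.3051] sz [0.0504 0.0742] ang 69.21
footall 588 med [0.4496 0.3116 0.0221] rect c [0.4593 0.3051] sz [0.0504 0.0742] ang 69.21
bosstop 135 med [0.4583 0.3065 0.0618] rect c [0.4602 0.305 ] sz [0.0275 0.0314] ang 65.92
brass 17 med [0.4209 0.3206 0.0139] rect c [0.4198 0.3211] sz [0.0081 0.0157] ang 56.96
benchz 0.0002458190068930944
```

View pics/w5.png

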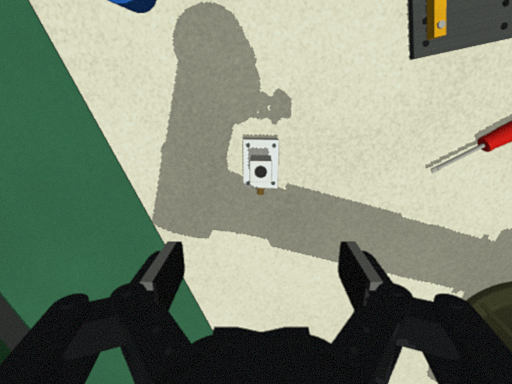

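View pics/s5.png

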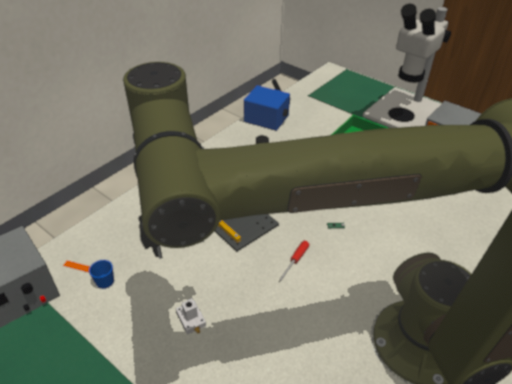

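The block is straight below, with the brass connector at (260,190) toward the robot. Its centre is about (0.459, 0.304) and yaw −21.7°. The jaws are at −21°. Descending to grip the boss.

```bash
python3 -m crank '[[0,0.0015,-0.06,0,0,-0.01,1],[0,0.0015,-0.12,0,0,-0.01,1],[0,0.0015,-0.17,0,0,-0.01,1],[0,0.0015,-0.21,0,0,-0.01,1],[0,0.0015,-0.22,0,0,-0.01,1],[0,0.0015,-0.22,0,0,-0.01,1],[0,0.0015,-0.22,0,0,-0.01,0],[0,0.0015,-0.22,0,0,-0.01,0],[0,0.0015,-0.22,0,0,-0.01,0],[0,0.0015,-0.22,0,0,-0.01,0],[0,0.0015,-0.22,0,0,-0.01,0],[0,0.0015,-0.22,0,0,-0.01,0]]' 80
python3 - <<'E'
from h import *
shot('wrist','w6'); obs()
E
```

```text
time: 11.1
eef_pos: [0.4599, 0.3045, 0.0292]
tcp_rot: [-3.085, 0.589, -0.002]
force: [-1.3, -0.1, 5.4]
grip_width: 0.0268
time 11.15
joints [ 9.4980e-01 -1.7800e-02 -3.4630e-01  1.1000e-03 -1.2411e+00  2.4330e-01]
eef_pos [0.4599 0.3046 0.0293]
tcp_rot [-3.0852e+00  5.8900e-01 -2.3000e-03]
force [-1.5918  0.8061  5.4557]
ft_torque [-0.1049  0.5663 -0.1105]
grip_width 0.0271
```

View pics/w6.png

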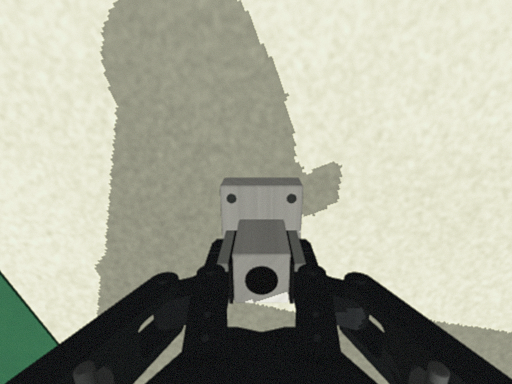

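Gripped at 27 mm on the 28 mm boss. Lifting and carrying it to a stand-off, 15 mm clear of both fences.

```bash
python3 -m crank '[[0,0,0.03,0,0,0,0],[0,0,0.07,0,0,0,0],[0.008,-0.02,0.1,0,0,0.02,0],[0.023,-0.06,0.11,0,0,0.05,0],[0.042,-0.107,0.11,0,0,0.09,0],[0.06,-0.154,0.11,0,0,0.13,0],[0.079,-0.202,0.11,0,0,0.17,0],[0.097,-0.249,0.11,0,0,0.2,0],[0.113,-0.29,0.11,0,0,0.206,0],[0.12,-0.308,0.11,0,0,0.206,0],[0.1227,-0.3146,0.11,0,0,0.206,0],[0.1227,-0.3146,0.11,0,0,0.206,0]]' 80
python3 - <<'E'
from h import *
shot('wrist','w7');shot('top','t7'); obs()
E
python3 m.py w7
```

```text
time: 12.65
eef_pos: [0.5823, -0.0096, 0.1386]
tcp_rot: [-3.129, 0.269, -0.0]
force: [0.4, 0.3, -3.6]
grip_width: 0.0276
time 12.75
joints [ 3.2830e-01  1.7000e-03 -1.2160e-01 -7.0000e-04 -1.4460e+00  1.0724e+00]
eef_pos [ 0.5824 -0.009   0.1391]
tcp_rot [-3.1291e+00  2.6690e-01 -1.7000e-03]
force [ 1.241   0.0994 -4.0664]
ft_torque [ 0.0453  0.0044 -0.0039]
grip_width 0.0273
plate 9881 med [ 0.6151 -0.0221  0.0111] rect c [ 0.5808 -0.0186] sz [0.1586 0.1575] ang 80.34
blue 2193 med [ 0.6317 -0.0319  0.0275] rect c [ 0.6093 -0.0169] sz [0.1367 0.0721] ang 80.36
yel 1117 med [0.5918 0.0382 0.027 ] rect c [0.5945 0.0127] sz [0.0821 0.1288] ang 25.68
drumtop 117 med [ 0.627  -0.0016  0.0306] rect c [ 6.067e-01 -2.000e-04] sz [0.0596 0.1583] ang 35.49
shaft 0
trayrim 22 med [ 0.5658 -0.2471  0.0289] rect c [ 0.6682 -0.0466] sz [0.4622 0.0113] ang 62.46
foot 0
footall 0
bosstop 0
brass 0
benchz -0.0008782336433078545
```

View pics/w7.png

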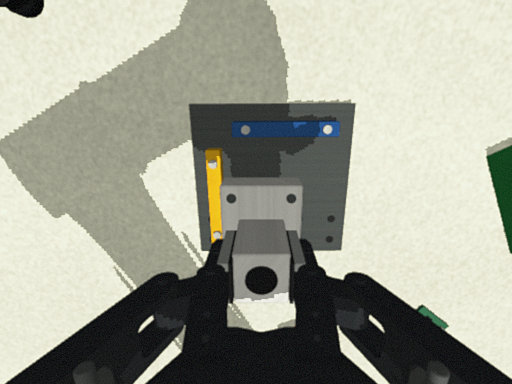

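```bash
python3 -m crank '[[0,0,-0.04,0,0,0,0],[0,0,-0.075,0,0,0,0],[0,0,-0.09,0,0,0,0],[0,0,-0.094,0,0,0,0],[0,0,-0.096,0,0,0,0],[0,0,-0.097,0,0,0,0],[0,0,-0.098,0,0,0,0],[0,0,-0.098,0,0,0,0]]' 80
python3 - <<'E'
from h import *
obs()
E
```

```text
time: 13.75
eef_pos: [0.5825, -0.009, 0.0413]
tcp_rot: [-3.129, 0.267, -0.002]
force: [-0.1, 0.2, -3.7]
grip_width: 0.0271
time 13.75
joints [ 3.2820e-01  5.4400e-02 -2.4940e-01 -7.0000e-04 -1.2652e+00  1.0725e+00]
eef_pos [ 0.5825 -0.009   0.0413]
tcp_rot [-3.1289e+00  2.6710e-01 -2.2000e-03]
force [-0.1133  0.2356 -3.6967]
ft_torque [-0.0412  0.0157  0.0074]
grip_width 0.0271
```

```bash
python3 -m crank '[[0,0,-0.0005,0,0,0,0],[0,0,-0.001,0,0,0,0],[0,0,-0.001,0,0,0,0]]'; python3 -m crank '[[0,0,-0.0005,0,0,0,0],[0,0,-0.001,0,0,0,0],[0,0,-0.001,0,0,0,0]]'
```

```text
time: 14.12
eef_pos: [0.5829, -0.0091, 0.0413]
tcp_rot: [-3.129, 0.267, -0.004]
force: [-1.3, 0.2, 4.0]
grip_width: 0.0272
time: 14.5
eef_pos: [0.5833, -0.0092, 0.0412]
tcp_rot: [-3.129, 0.266, -0.006]
force: [-1.5, 0.5, 5.0]
grip_width: 0.0273
```

On the plate and in contact. Sliding toward the corner.

```bash
python3 -m crank '[[0.003,0.002,-0.0003,0,0,0,0],[0.006,0.0045,-0.0003,0,0,0,0],[0.009,0.0065,-0.0003,0,0,0,0],[0.012,0.0085,-0.0003,0,0,0,0],[0.0138,0.0098,-0.0003,0,0,0,0],[0.0138,0.0098,-0.0003,0,0,0,0]]'
python3 - <<'E'
from h import *
obs()
E
```

```text
time: 15.25
eef_pos: [0.5977, 0.0008, 0.0413]
tcp_rot: [-3.129, 0.266, -0.007]
force: [-0.2, -1.4, 3.8]
grip_width: 0.0273
time 15.25
joints [ 3.3690e-01  9.1000e-02 -2.1160e-01  1.1000e-03 -1.2638e+00  1.0639e+00]
eef_pos [0.5977 0.0008 0.0413]
tcp_rot [-3.1294  0.2661 -0.0071]
force [-0.2379 -1.4321  3.8063]
ft_torque [-0.4124  0.5858 -0.0069]
grip_width 0.0273
```

```bash
python3 -m crank '[[0.0002,0.001,-0.0003,0,0,0,0],[0.0004,0.002,-0.0003,0,0,0,0],[0.0005,0.003,-0.0003,0,0,0,0],[0.0005,0.003,-0.0003,0,0,0,0]]'
python3 -m crank '[[0.001,0.0000,-0.0003,0,0,0,0],[0.002,0.0,-0.0003,0,0,0,0],[0.003,0,-0.0003,0,0,0,0],[0.003,0,-0.0003,0,0,0,0]]'
```

```text
time: 15.75
eef_pos: [0.5984, 0.0023, 0.0413]
tcp_rot: [3.129, -0.266, 0.008]
force: [0.1, -7.5, 5.0]
grip_width: 0.0272
time: 16.25
eef_pos: [0.6008, 0.0018, 0.0413]
tcp_rot: [3.128, -0.266, 0.006]
force: [-4.5, -3.5, 8.0]
grip_width: 0.027
```

Both fences touched. Pressing into both.

```bash
python3 -m crank '[[0.0015,0.001,-0.0003,0,0,0,0],[0.0025,0.002,-0.0003,0,0,0,0],[0.003,0.003,-0.0003,0,0,0,0],[0.003,0.003,-0.0003,0,0,0,0],[0.003,0.003,-0.0003,0,0,0,0],[0.003,0.003,-0.0003,0,0,0,0]]' 100
python3 - <<'E'
from h import *
shot('wrist','w8');shot('side','s8');shot('top','t8'); obs()
o=arm.get_obs()
R=cv2.Rodrigues(np.array(o['tcp_rot'],float))[0]; print(R.round(4)); print('jaw yaw',np.degrees(np.arctan2(-R[1,1],-R[0,1])))
f=np.array(o['force']);t=np.radians(-9.65);print('plate F',f[0]*np.cos(t)+f[1]*np.sin(t),-f[0]*np.sin(t)+f[1]*np.cos(t))
b=load('s8')['im'];cv2.imwrite('pics/c8.png',cv2.resize(b[170:270,180:310],(780,600),interpolation=cv2.INTER_CUBIC))
E
python3 m.py w8; python3 m.py s8
```

```text
time: 17.0
eef_pos: [0.601, 0.0021, 0.0415]
tcp_rot: [3.123, -0.267, -0.004]
force: [-15.9, -8.9, 14.1]
grip_width: 0.0266
time 17.15
joints [ 0.34    0.1066 -0.1962  0.0061 -1.2736  1.0586]
eef_pos [0.601  0.002  0.0415]
tcp_rot [ 3.1226 -0.2666 -0.0043]
force [-16.5221  -9.0413  14.2311]
ft_torque [-3.0434  5.0686  0.3982]
grip_width 0.0267
[[ 0.9855 -0.1695 -0.0034]
 [-0.1695 -0.9855 -0.0074]
 [-0.0021  0.0079 -1.    ]]
jaw yaw 80.24032095405934
plate F -14.77268647574192 -11.682926113031412
plate 19416 med [ 0.6136 -0.0404  0.0112] rect c [ 0.5809 -0.0189] sz [0.1592 0.1595] ang 80.53
blue 4303 med [ 0.6344 -0.035   0.0272] rect c [ 0.6186 -0.0106] sz [0.1527 0.0564] ang 80.48
yel 956 med [0.6125 0.034  0.0271] rect c [0.5723 0.0081] sz [0.089  0.0983] ang 77.17
drumtop 3508 med [ 0.6219 -0.0014  0.0313] rect c [ 0.6186 -0.0217] sz [0.1145 0.0461] ang 80.81
shaft 12675 med [0.6084 0.0034 0.0847] rect c [0.6005 0.0044] sz [0.0998 0.0306] ang 80.2
trayrim 0
foot 0
footall 0
bosstop 0
brass 0
benchz -0.0008380716085531992
plate 1208 med [ 0.5518 -0.0278  0.012 ] rect c [ 0.5816 -0.0163] sz [0.1595 0.1639] ang 80.5
blue 14 med [ 0.6247 -0.0772  0.0243] rect c [ 0.6238 -0.0785] sz [0.0211 0.008 ] ang 86.91
yel 161 med [0.5717 0.0406 0.0274] rect c [0.5761 0.0266] sz [0.0442 0.101 ] ang 80.3
drumtop 191 med [0.5859 0.0174 0.0327] rect c [0.594  0.0126] sz [0.0772 0.1542] ang 47.41
shaft 314 med [0.5955 0.0075 0.0752] rect c [0.5993 0.0038] sz [0.097  0.0319] ang 75.85
trayrim 29 med [ 0.4588 -0.2819  0.0331] rect c [ 0.4631 -0.2836] sz [0.0369 0.0124] ang 30.87
foot 0
footall 0
bosstop 0
brass 0
benchz 0.0002635230837600035
```

View pics/w8.png

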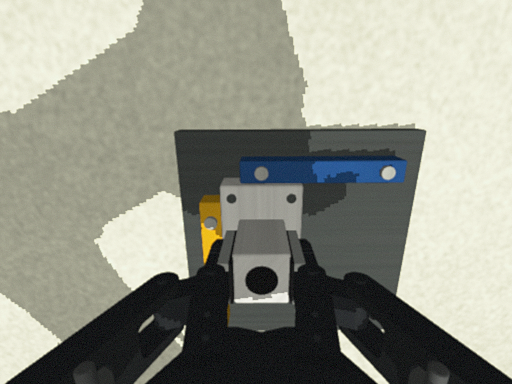

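View pics/c8.png

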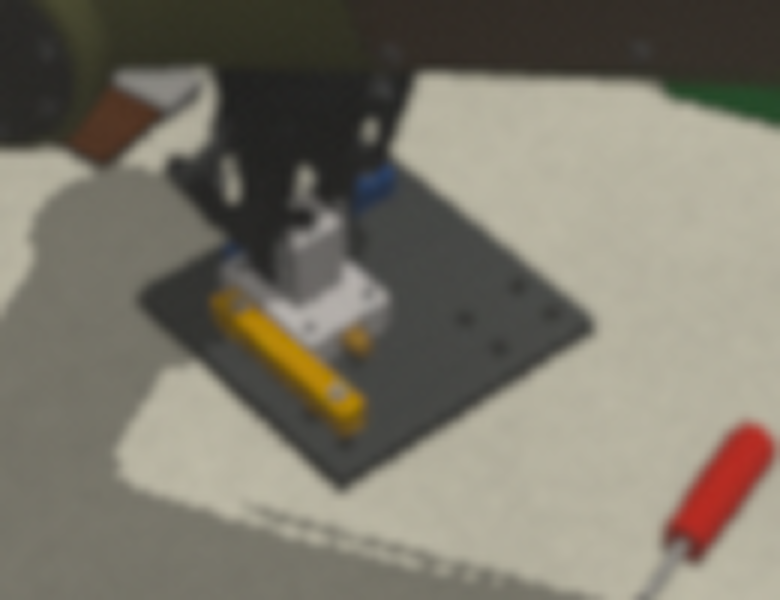

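Run:
```python
from h import *
a=load('t8')['im'];cv2.imwrite('pics/c9.png',cv2.resize(a[90:280,80:360],(800,543),interpolation=cv2.INTER_CUBIC))
z=load('w8');W=cloud(z);
p=W[170:210,215:310].reshape(-1,3);p=p[(p[:,2]>.028)&(p[:,2]<.036)&(p[:,1]<.03)&(p[:,1]>-.03)];
m=(W[...,2]>.0295)&(W[...,2]<.036);m[:178]=0;m[215:]=0;m[:,:218]=0;m[:,306:]=0
p=W[m];t=np.radians(-9.6);d=p[:,:2]-[.581,-.0192];X=d[:,0]*np.cos(t)+d[:,1]*np.sin(t);Y=-d[:,0]*np.sin(t)+d[:,1]*np.cos(t)
print('foot top in plate: x max',np.percentile(X,99),'y',np.percentile(Y,[1,99]),'z',np.median(p[:,2]))
o=arm.get_obs();print(o['time'],o['force'],abs(np.array(o['joint_velocities'])).max())
z=load('t8');W=cloud(z);m=(W[...,2]>.045)&(W[...,2]<.09)&(abs(W[...,0]-.525)<.05)&(abs(W[...,1]+.329)<.05);print('rotor shaft',m.sum(),np.median(W[m],0),W[m][:,2].max())
```

```text
foot top in plate: x max 0.04959726235272369 y [0.0012016  0.04969731] z 0.03123218508753415
17.15 [-16.52205356  -9.04128167  14.23106565] 0.001109961907933117
rotor shaft 18 [ 0.52762358 -0.32718533  0.06840831] 0.07352741374492348
```

View pics/c9.png

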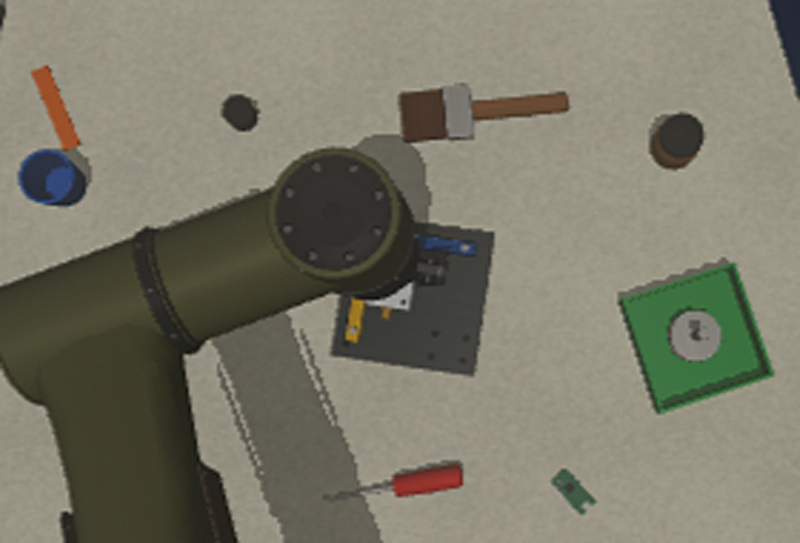

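The foot's edges measure x = 49.6 mm and y = 49.7 mm in plate axes, where the fence faces are at 50. The push is steady, the rotor is upright in the tray (crop (695,335)), and the bystanders are in place. Handing in.

Run:
```python
from h import *
print(arm.finish_job()); obs()
```

```text
the job is handed in; nothing more can be done
None
the job is handed in; nothing more can be done
```

I put the rotor in the smaller green tray and pressed the block into the fenced corner. I handed the job in with the gripper still holding and pressing it. The robot clock read about 17 s of the 64 s allowed, and the system gave no verdict.

- **Rotor:** it stands upright and released in the tray, within a few mm of the centre. I checked this from the wrist and top cameras.
- **Block position:** the brass connector points away from the blue fence. The foot edges measured 49.6 mm and 49.7 mm in plate axes, with the fence faces at 50 mm. It was square to within about 0.3° and tilted less than 0.01 rad.
- **Block forces:** the tool pressed about 15 N toward the blue fence and 12 N toward the yellow one, with the grip set to 100 N. These come from the wrist sensor; the contact force at each fence was not measured separately. The arm was at rest.
- **Bystanders:** all six looked unmoved in the last top view. I checked this by eye and did not measure it.
- **Disagreement:** the top and wrist cameras differed by about 2–3 mm in y, so I set the final seating by feeling for contact with the fences.

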